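Load a packing block into the measuring nest through its one-way gate

ROBOT

A 6-joint arm with a two-finger parallel gripper is mounted at the origin on a cart in front of the work surface, level with it; the furniture and walls round the work are solid. World frame = base frame: x ahead of the robot, y to its left, z up, the work surface at z = 0. Lengths are in mm, angles in rad, forces in N, time in s.
With the tool pointing down it reaches from about 350 to 875 mm from the base axis. Payload 4.2 kg.
Tool frame: the origin (TCP) lies midway between the tips of the shut fingers; the grasp point (between the pads) lies 19 mm behind it (arm.tcp_to_grasp is the distance from the TCP to the grasp point, in mm); z points along the fingers, y is the line along which they close (so a half turn about z gives the same grasp; the last joint's range is limited). The gripper opens to 85 mm and grips with 20 to 120 N. Pads are 22 mm wide; open, the fingers measure 114 mm over their backs; the gripper's body (76 mm by 85 mm) begins 54 mm behind the grasp point. The pads swing forward as they close: fully open they stand 13 mm farther back than shut.
Start: joints at [0.259, 0.385, 0.008, 0, -1.194, -0.259], TCP at [624.979, 0.025, 201.512] pointing down, gripper open.
Joint ranges: [-3.14, 3.14], [-1.21, 2.06], [-1.07, 1.41], [-3.16, 2.05], [-2.99, -0.16], [-3.1, 3.1]. Speed limits (rad/s): [2.79, 2.79, 3.14, 3.14, 3.14, 3.14].

INTERFACE

Orientations are given as a unit quaternion [x, y, z, w].
In Python, from bench import arm gives the robot as it stands.
- The arm moves only by the tool arm_command, never from a script. Its argument "rows" is a list of rows, each a list of 2 entries, a list of its own where there are three numbers: the shift along the tool's x, y, z as a fraction of full scale, then the turn, a rotation vector about the tool's x, y, z as a fraction of full scale. In form: [[[x, y, z], [wx, wy, wz]], ...]. A call has 1 to 5 rows; each row is the pose to reach, as a shift and turn from the pose commanded when the call began, along the tool's axes at that moment, turning the shorter way round; what a row does not reach only later rows make up. Full scale, the value 1, is 0.25 m for a shift and 180 degrees for a turn. A row lasts 1/10 s, in which the tool goes at most 50 mm and 8.59 degrees, less where a joint would pass 70% of its speed; a pose out of reach is approached as far as the arm can. A call with a number of a shift or a turn outside -1 to 1 is refused whole. A call with a gripper value outside its range is refused whole. "grip" is the opening, from 0 (shut) to 1 (fully open), set as the call begins (left out, the last holds). The fingers move at their own pace and stop on an object; the grip force is fixed at half the most. Time passes only in rows, so rows that repeat a pose let the fingers close. It gives the time, the measured TCP pose, the force, the opening and the grip force at its end, in the units of the state.
- arm.read_state(): the state, without advancing time (a new reading comes with each control period).
- arm.get_image(name): name is "scene" or "side" or "wrist"; returns (picture, depth): 400x640x3 uint8, blue, green, red; 400x640 float32, mm along the optical axis (not along the pixel's ray), 0 where there is no reading.
- arm.camera_info(name): a dict with "fx", "fy", "cx", "cy" (pixels), "extrinsics" (4x4, takes a point from camera to world coordinates). Camera axes: x right, y down, z forward; pixel columns grow to the right and rows downward; lengths in mm; the calibration is good to about 2 mm. A picture is of the moment at which its call begins: read the wrist's pose just before it. camera_info takes no time and is no camera call; for the wrist camera it gives the pose at the moment of the call.
- arm.job_done(): hands the job in; it is judged then, once.
Trained networks look in the newest picture that a camera, given by its name, has taken for a name from the list of things; names that differ only in an ending like _2 or _b are one class to them, and where a whole thing is asked for, a point or a joint stands for the part that bears it (a point fixed in the world has none). Each returns a list of dicts, best first, with "score" (0 to 1); they miss things now and then, are a little off and sometimes report something else, mostly with a low value. They report only what shows in the picture. A call takes as long as a camera call. They do not tell look-alikes from the thing itself.
- arm.spot_in(camera, query): "position" ([column, row] in pixels, amid what is visible of it).
The state is a dict: "clock": time; "joints": joint angles; "joint_vel": joint speeds; "joint_efforts": joint torques, N m; "position": TCP position; "ee_rot": TCP orientation; "contact_force": force on the tool from outside, world axes, zero at the start; "wrist_torque": the same for the moment, N m; "gripper_width": finger opening in mm; "grasp_force": force on a finger pad.
Only numpy, scipy, OpenCV 4.12 (cv2) and the standard library are available. Lean on these libraries where they do the work, as an engineer would, in place of code of your own. Each camera call takes 0.05 s, during which the arm holds its last target. There are 200 camera calls.

TASK

Pick up the tall packing block, set it upright and lengthwise in the entry of the measuring nest, and slide it along the lane through the two sprung one-way leaves, against the sprung pad, until both leaves have snapped shut behind it. Then let go, so that the pad holds the block back against the shut leaves; push by feel and gently, do not overstrain the pad spring, and leave the other blocks where they are.

Things in the scene. Friction and masses are not known exactly. Their poses are not given: they have to be found in the camera images.
- packer_1: The tall packing block: plain ground steel, 30 mm wide (its x), 45 mm long (its y), 45 mm high (z), about 0.16 kg, standing on the table among a V block and a flatter packing block. Origin at the centre of its underside. It goes into the nest with its 45 mm length (its y, either way round) along the lane; the lane takes only its 30 mm width.
- nest: Measuring nest, fixed to the table: aluminium base 230 x 92 x 8 mm whose upper face is the lane floor. Origin on its underside on the lane's centre line, 105 mm from the entry end (nearest the robot); x runs along the lane, the way the block is pushed; z up. Walls, cheeks, posts and leaves rise at most 20 mm above the floor, so keep fingertips over 21 mm above the block's underside.
- nest_entry (a point): On the lane floor in the entry funnel, at nest x = -70 mm, z = 8 mm: the block, centred here with its 45 mm length along the lane, stands free. The funnel walls, 12 mm high, are 50 mm apart at nest x = -75 mm and narrow to 33 mm at x = -37 mm.
- lane_end (a point): On the lane floor at nest x = -2 mm, end of the straight lane 33 mm wide. Beyond it a carriage carries leaves, cheeks, sprung pad and pad bracket (26 mm high). It is clamped at a setting c of 0 to 22 mm that differs each time and is not reported; it does not move under load. Leaf hinges: nest x = c, y = +-21 mm. Free pad face: x = c + 60.5 mm. Block meets leaves with its centre at about x = c - 17 mm.
- pad (a joint): How far the sprung pad (24 x 20 mm face) is pressed in along the lane (m): 0 free. Damped spring, 1 N per mm (plus 1 N per 10 mm/s). The leaves snap shut when the pad is in about 10 mm (10 N; 12 mm is safe), the block's centre then at nest x = c + 48 mm. Beyond 17 mm (17 N) it is overstrained, which counts as damage. On release it pushes the block 7 mm back onto the leaf tips and stays about 3 mm in.
- leaf_l (a joint): Angle of the one-way leaf on the nest's +y side (rad): 0 shut, slanting 45 degrees inward and along +x; grows as it swings open along +x, about 0.6 beside the passing block. It cannot swing back past 0. Leaf 26 mm long, 3 mm thick, top 19 mm above the floor, light spring: opening both takes about 2 to 6 N.
- leaf_r (a joint): The same for the leaf on the nest's -y side.
- v_block_0: Bystander: plain steel V block 45 x 50 x 35 mm. Origin at the centre of its underside. Leave it in place.
- packer_0: Bystander: flat packing block 35 x 60 x 20 mm. Origin at the centre of its underside. Leave it in place.
Things that resemble listed ones, but are neither listed nor needed, are in the scene too. What is shaped like the nest but purple is not meant.

How it is judged (in metres and radians):
On the way, in this order (a step that is already met when the one before it is completed fails the run):
1. the block stands lengthwise and upright in the entry of the lane, before the leaves (x of packer_1 in the frame of nest between -0.1 and -0.022 m and y of packer_1 in the frame of nest between -0.012 and 0.012 m and z of packer_1 in the frame of nest between 0.003 and 0.016 m and angle between the y axis of packer_1 and the x axis of nest, either way round below 0.2 rad and angle between packer_1's own z axis and vertical below 0.15 rad), for 0.1 s.
2. the block has pushed both leaves open and stands between them (value of joint each of leaf_l, leaf_r above 0.35 rad and x of packer_1 in the frame of nest between -0.005 and 0.085 m and y of packer_1 in the frame of nest between -0.012 and 0.012 m and z of packer_1 in the frame of nest between 0.003 and 0.018 m), for 0.1 s.
At the end, for the whole second after the job is handed in: The block stands upright (within 0.1 rad) on the lane floor (within 5 mm), in line with the lane (0.12 rad, 8 mm), beyond the leaves; both leaves are shut (under 0.1 rad) and the pad, pressed in 1.5 to 8 mm, holds the block against them; it is released and at rest (value of joint each of leaf_l, leaf_r below 0.1 rad and value of joint pad between 0.0015 and 0.008 m and x of packer_1 in the frame of nest between 0.035 and 0.073 m and y of packer_1 in the frame of nest between -0.008 and 0.008 m and z of packer_1 in the frame of nest between 0.004 and 0.013 m and angle between the y axis of packer_1 and the x axis of nest, either way round below 0.12 rad and angle between packer_1's own z axis and vertical below 0.1 rad and linear speed of packer_1 below 0.01 m/s); the robot touches nothing.
It fails at once if the pad is overstrained: pressed in more than 17 mm (value of joint pad above 0.017 m).
It fails at once if the block is rammed into the nest: more than 40 N between them (contact force between packer_1 and nest above 40 N).
It fails at once if the V block or the flat packing block is shifted more than 15 mm (distance of any of v_block_0, packer_0 from where it was at the start of the episode above 0.015 m).
It also fails if it takes over 53 s, if anything falls off the work surface, if the arm or the gripper's body presses on something with over 40 N, if the wrist force passes 120 N, or if a joint passes its speed limit or range.

## Working session

There is one attempt and no reset: what is moved stays moved. The work goes in short steps, Python scripts to look and compute and a tool call to move; the robot and the scene stay as the last step left them, time stands still between calls to the robot, and variables do not carry over. Pictures are saved under pics/ and viewed, at most 10 in all, crops included, and the job is handed in when it is done.

Besides the shell and the picture viewer there is one more tool, called as name(argument=value, ...) on one line, values as JSON. arm_command: Moves the arm, as the interface text tells. Shift numbers are shares of 0.25 m and turn numbers shares of 180 degrees, none past 1 either way. Its arguments: {"type":"object","properties":{"rows":{"type":"array","items":{"type":"array"}},"grip":{"type":"number"}},"required":["rows"]}

```bash
mkdir -p pics; cat > h.py <<'E'
import numpy as np,cv2
from bench import arm
def world(cam,uv,d,ci=None):
    ci=ci or arm.camera_info(cam);E=np.array(ci["extrinsics"])
    u,v=uv;p=np.array([(u-ci["cx"])/ci["fx"]*d,(v-ci["cy"])/ci["fy"]*d,d,1]);return (E@p)[:3]
def cloud(cam,dep):
    ci=arm.camera_info(cam);E=np.array(ci["extrinsics"]);v,u=np.mgrid[:400,:640]
    P=np.stack([(u-ci["cx"])/ci["fx"]*dep,(v-ci["cy"])/ci["fy"]*dep,dep,np.ones_like(dep)],-1)@E.T
    P=P[...,:3];P[dep<=0]=np.nan;return P
E
python3 - <<'E'
from h import *
s=arm.read_state();print(s["position"],s["ee_rot"],s["clock"])
for c in["scene","wrist"]:
    im,d=arm.get_image(c);P=cloud(c,d);cv2.imwrite(f"pics/{c}0.png",im);np.save(f"{c}0.npy",P)
    for q in["packer_1","nest","v_block_0","packer_0"]:
        for r in arm.spot_in(c,q)[:3]:
            u,v=map(int,r["position"]);print(c,q,round(r["score"],2),u,v,np.round(P[v,u]))
E
```

```text
[6.24347665e+02 2.59133461e-02 2.00431455e+02] [-0.70705889  0.70715384  0.00073272 -0.00080288] 0.0
scene packer_1 0.81 228 180 [512. 332.  42.]
scene packer_1 0.65 238 224 [465. 195.  20.]
scene nest 0.72 348 281 [nan nan nan]
scene nest 0.67 393 194 [nan nan nan]
scene v_block_0 0.7 298 199 [610. 187.  34.]
scene packer_0 0.81 228 180 [512. 332.  42.]
scene packer_0 0.65 238 224 [465. 195.  20.]
wrist packer_1 0.55 409 317 [493. 210.  19.]
wrist nest 0.79 368 125 [565. -61.   9.]
wrist nest 0.59 157 241 [849.  93.   7.]
wrist v_block_0 0.68 315 312 [630. 189.  35.]
wrist packer_0 0.55 409 317 [493. 210.  19.]
```

View pics/scene0.png

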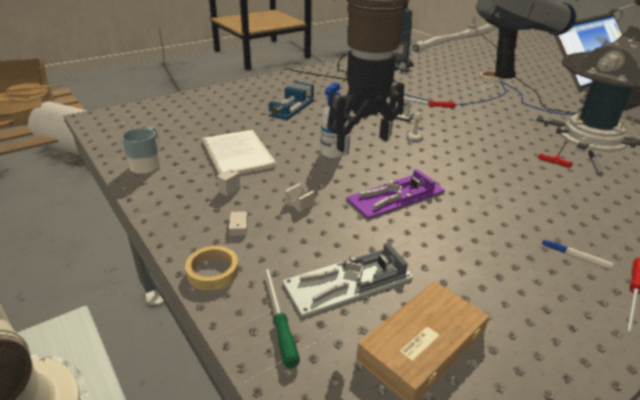

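View pics/wrist0.png

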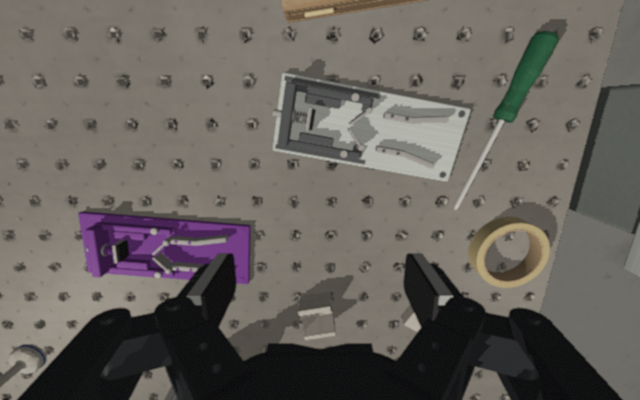

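Scene picture: tall block at (228,180), flat one at (238,224), V block at (298,199). The grey nest is at (348,281), and the purple one is the decoy. In the wrist picture the grey nest's entry is at the right (460,140).

```bash
python3 - <<'E'
from h import *
P=np.load("wrist0.npy");im=cv2.imread("pics/wrist0.png")
poly=np.zeros((400,640),np.uint8);cv2.fillPoly(poly,[np.array([[270,60],[262,162],[455,195],[485,100]])],1)
m=(poly>0)&(P[...,2]>5)&(P[...,2]<40)
Q=P[m];r=cv2.minAreaRect(Q[:,:2].astype(np.float32));print("nest all",r,cv2.boxPoints(r).round(1).tolist(),m.sum())
m2=(poly>0)&(np.abs(P[...,2]-8)<3);print("floor z",np.nanmedian(P[m2][:,2]))
r=cv2.minAreaRect(P[m2][:,:2].astype(np.float32));print("floor",r)
S=np.load("scene0.npy")
for n,c,z in[("tall",(512,332),45),("flat",(465,195),20),("v",(615,187),35)]:
    m=(np.hypot(S[...,0]-c[0],S[...,1]-c[1])<50)&(S[...,2]>z-6)&(S[...,2]<z+8)
    Q=S[m];r=cv2.minAreaRect(Q[:,:2].astype(np.float32));print(n,r,m.sum(),np.median(Q[:,2]))
ci=arm.camera_info("wrist");print(np.round(ci["extrinsics"],2).tolist(),ci["fx"],ci["cx"],ci["cy"])
E
```

```text
nest all ((563.564208984375, -56.186927795410156), (92.06999206542969, 232.18052673339844), 79.80012512207031) [[441.20001220703125, -80.9000015258789], [669.7000122070312, -122.0999984741211], [686.0, -31.399999618530273], [457.5, 9.699999809265137]] 14302
floor z 7.977777464747533
floor ((562.6412963867188, -56.02086639404297), (92.06999206542969, 230.3049774169922), 79.80012512207031)
tall ((519.5089721679688, 350.93310546875), (46.60406494140625, 33.758094787597656), 19.582170486450195) 184 46.364639608116875
flat ((470.5487365722656, 208.48294067382812), (63.06487274169922, 35.35265350341797), 60.40345764160156) 327 21.36486893048209
v ((627.6621704101562, 209.3382110595703), (47.103511810302734, 51.880157470703125), 11.802391052246094) 170 34.09114076731299
[[-1.0, 0.0, -0.0, 624.63], [0.0, 0.95, 0.3, -77.24], [0.0, 0.3, -0.95, 373.7], [0.0, 0.0, 0.0, 1.0]] 289.4164345338598 319.440230216036 201.49494464439073
```

arm_command(rows=[[[-0.8,0.24,0.16],[0,0,0.22]],[[-0.8,0.24,0.16],[0,0,0.22]],[[-0.8,0.24,0.16],[0,0,0.22]],[[-0.8,0.24,0.16],[0,0,0.22]],[[-0.8,0.24,0.16],[0,0,0.22]]], grip=1)

```text
clock: 1.0
position: [563.6, 202.9, 160.8]
ee_rot: [-0.425, 0.905, 0.0, -0.0]
contact_force: [-0.5, -1.0, 0.4]
gripper_width: 85.5
grasp_force: 0.0
```

```bash
cat >> h.py <<'E'
from scipy.spatial.transform import Rotation as R
def plan(p,yang):
    "fractions for tool to reach world p, pointing down, tool y at yang deg (mod 180)"
    s=arm.read_state();q=R.from_quat(s["ee_rot"]);M=q.as_matrix()
    sh=M.T@(np.array(p)-s["position"])/250
    c=np.degrees(np.arctan2(M[1,1],M[0,1]));d=(yang-c+90)%180-90
    y=np.radians(c+d);Y=np.array([np.cos(y),np.sin(y),0]);Z=np.array([0,0,-1.]);T=np.stack([np.cross(Y,Z),Y,Z],1)
    w=R.from_matrix(M.T@T).as_rotvec()/np.pi
    print("shift",sh.round(4),"turn",w.round(4),"ydelta",d.round(2),"pos",np.round(s["position"],1),"t",s["clock"])
E
python3 - <<'E'
from h import *
plan([519,351,125],109.6)
E
```

```text
shift [-0.3415  0.5159  0.1435] turn [ 1.000e-04 -2.000e-04  1.702e-01] ydelta -30.64 pos [563.6 202.9 160.8] t 1.0
```

arm_command(rows=[[[-0.34,0.516,0.143],[0,0,0.17]],[[-0.34,0.516,0.143],[0,0,0.17]],[[-0.34,0.516,0.143],[0,0,0.17]],[[-0.34,0.516,0.143],[0,0,0.17]],[[-0.34,0.516,0.143],[0,0,0.17]]])

```text
clock: 1.5
position: [518.6, 349.7, 124.8]
ee_rot: [-0.174, 0.985, -0.0, -0.001]
contact_force: [-1.0, 0.0, 0.3]
gripper_width: 85.5
grasp_force: 0.0
```

```bash
python3 - <<'E'
from h import *
im,d=arm.get_image("wrist");P=cloud("wrist",d);cv2.imwrite("pics/w1.png",im)
m=(np.hypot(P[...,0]-519,P[...,1]-351)<50)&(np.abs(P[...,2]-45)<4)
n,l=cv2.connectedComponents(m.astype(np.uint8))
k=1+np.argmax([(l==i).sum() for i in range(1,n)]);Q=P[l==k]
r=cv2.minAreaRect(Q[:,:2].astype(np.float32));print(r,len(Q),np.median(Q[:,2]),Q[:,:2].mean(0))
v,u=np.where(l==k);print(u.min(),u.max(),v.min(),v.max())
E
```

```text
((520.2913208007812, 347.8759765625), (45.59549331665039, 30.00408363342285), 17.299388885498047) 1565 45.31009011650565 [519.16969409 347.46297851]
303 337 175 223
```

View pics/w1.png

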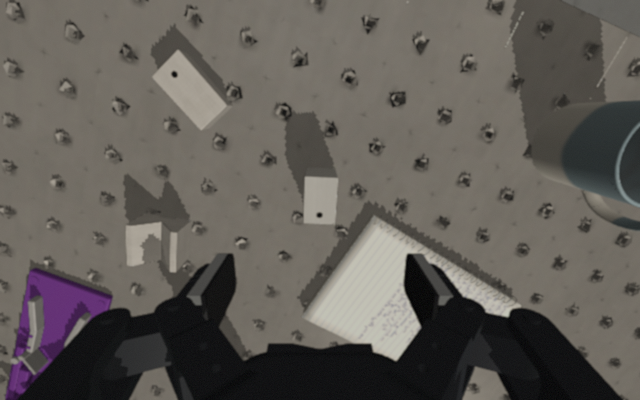

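Tall block cleanly centred at (320,200), clear of the notepad and cup; size matches 45 x 30.

```bash
python3 - <<'E'
from h import *
plan([520.1,347.8,22],107.3)
E
```

```text
shift [-0.0026 -0.0034  0.4134] turn [-0.0002 -0.0002  0.015 ] ydelta -2.7 pos [519.3 348.4 125.4] t 1.55
```

arm_command(rows=[[[-0.003,-0.003,0.14],[0,0,0.015]],[[-0.003,-0.003,0.28],[0,0,0.015]],[[-0.003,-0.003,0.36],[0,0,0.015]],[[-0.003,-0.003,0.412],[0,0,0.015]],[[-0.003,-0.003,0.412],[0,0,0.015]]])

```text
clock: 2.05
position: [520.5, 345.6, 21.4]
ee_rot: [-0.148, 0.989, -0.001, -0.001]
contact_force: [0.3, -0.7, 0.1]
gripper_width: 85.0
grasp_force: 0.0
```

arm_command(rows=[[[0,0,0],[0,0,0]],[[0,0,0],[0,0,0]],[[0,0,0],[0,0,0]],[[0,0,0],[0,0,0]],[[0,0,0],[0,0,0]]], grip=0)

```text
clock: 2.55
position: [520.8, 347.5, 23.3]
ee_rot: [-0.149, 0.989, 0.0, 0.0]
contact_force: [0.1, 0.0, -0.9]
gripper_width: 12.3
grasp_force: 0.0
```

```bash
python3 - <<'E'
from h import *
im,d=arm.get_image("wrist");cv2.imwrite("pics/w2.png",im);s=arm.read_state();print(s["gripper_width"],s["grasp_force"],s["position"])
E
```

```text
4.502375347796066 0.0 [520.80081338 347.48249707  23.14854073]
```

View pics/w2.png

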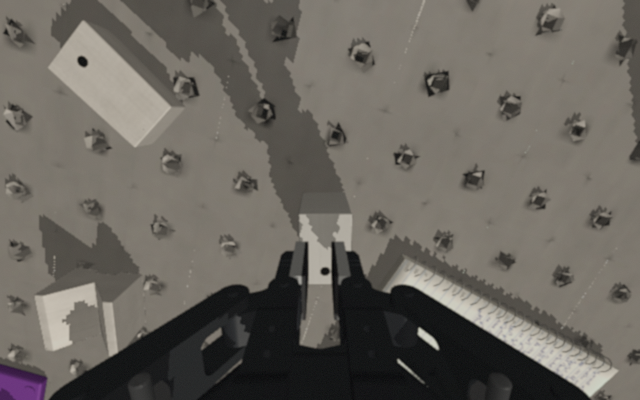

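```bash
python3 - <<'E'
from h import *
im,d=arm.get_image("wrist");P=cloud("wrist",d);s=arm.read_state();print(s["gripper_width"],s["grasp_force"],s["contact_force"])
for v in range(185,360,12):print(v,[tuple(int(x) if x==x else -1 for x in P[v,u]) for u in(295,305,315,326,337,347,352)])
cv2.imwrite("pics/w3.png",cv2.resize(im[180:380,220:430],None,fx=2.8,fy=2.8))
E
```

```text
0.20992613159256188 0.0 [-0.14852911  0.06954836 -0.45656186]
185 [(499, 321, 0), (497, 328, 0), (495, 335, 0), (493, 342, 0), (490, 349, 0), (488, 356, 0), (487, 359, -1)]
197 [(507, 324, 0), (502, 330, 11), (499, 336, 12), (497, 343, 11), (495, 350, 11), (497, 359, 0), (495, 362, 0)]
209 [(516, 326, 0), (501, 331, 36), (499, 337, 36), (498, 343, 36), (496, 349, 37), (494, 354, 37), (504, 365, -1)]
221 [(525, 329, 0), (505, 333, 44), (504, 338, 44), (502, 344, 44), (500, 350, 44), (498, 355, 44), (512, 368, 0)]
233 [(534, 331, 0), (512, 335, 45), (510, 340, 44), (509, 346, 44), (507, 352, 44), (505, 357, 44), (522, 371, 0)]
245 [(543, 334, 0), (512, 335, 60), (510, 340, 59), (508, 346, 60), (514, 354, 44), (512, 359, 45), (531, 374, 0)]
257 [(517, 332, 65), (511, 336, 74), (517, 342, 60), (508, 345, 74), (507, 350, 73), (509, 357, 66), (540, 378, -1)]
269 [(517, 333, 76), (511, 336, 84), (522, 344, 63), (508, 345, 84), (507, 350, 84), (509, 356, 77), (508, 358, 78)]
281 [(510, 333, 97), (510, 337, 95), (527, 346, 65), (511, 346, 89), (506, 349, 95), (504, 352, 97), (503, 354, 97)]
293 [(511, 333, 103), (510, 337, 102), (578, 360, 0), (516, 347, 89), (506, 348, 103), (505, 352, 103), (504, 353, 104)]
305 [(511, 334, 109), (510, 337, 109), (589, 363, 0), (522, 349, 90), (506, 348, 110), (506, 351, 110), (505, 353, 109)]
317 [(506, 334, 121), (513, 338, 112), (600, 366, 0), (529, 351, 88), (503, 346, 120), (501, 349, 122), (501, 350, 122)]
329 [(506, 334, 126), (528, 342, 99), (610, 370, 0), (609, 379, 0), (507, 348, 120), (502, 348, 127), (501, 349, 127)]
341 [(506, 334, 131), (528, 343, 105), (623, 373, 0), (620, 382, 0), (511, 349, 121), (501, 348, 132), (501, 349, 131)]
353 [(506, 335, 135), (511, 339, 129), (510, 341, 129), (510, 345, 128), (509, 347, 128), (502, 348, 135), (501, 349, 135)]
```

View pics/w3.png

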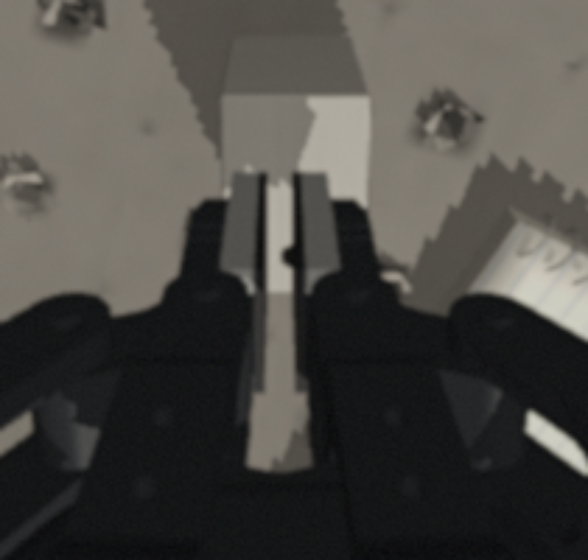

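```bash
python3 - <<'E'
from h import *
P=np.load("wrist0.npy")
Q=P[(P[...,2]>150)];print(len(Q))
i=np.argsort(Q[:,2])[:2000:100];print(Q[i].round(0).tolist())
im,d=arm.get_image("scene");cv2.imwrite("pics/s2.png",cv2.resize(im[60:260,120:400],None,fx=2.8,fy=2.8))
im,d=arm.get_image("wrist");P=cloud("wrist",d);Q=P[180:300,290:360].reshape(-1,3);Q=Q[Q[:,2]>48];i=np.argsort(Q[:,2])[:60:6];print(Q[i].round(0).tolist())
s=arm.read_state();print(s["gripper_width"],s["position"],s["joints"])
E
```

```text
42749
[[581.0, -0.0, 243.0], [581.0, -1.0, 246.0], [582.0, -2.0, 248.0], [582.0, 9.0, 249.0], [582.0, 5.0, 250.0], [668.0, -5.0, 251.0], [571.0, -8.0, 252.0], [667.0, -9.0, 253.0], [667.0, -9.0, 254.0], [570.0, -8.0, 255.0], [571.0, -8.0, 256.0], [578.0, -12.0, 257.0], [667.0, -12.0, 258.0], [571.0, -8.0, 259.0], [571.0, -8.0, 259.0], [678.0, -7.0, 260.0], [576.0, -12.0, 261.0], [667.0, 1.0, 262.0], [672.0, -12.0, 263.0], [572.0, -8.0, 263.0]]
[[510.0, 344.0, 56.0], [512.0, 337.0, 57.0], [509.0, 346.0, 57.0], [510.0, 342.0, 58.0], [510.0, 342.0, 58.0], [508.0, 348.0, 58.0], [511.0, 339.0, 58.0], [509.0, 346.0, 59.0], [510.0, 345.0, 59.0], [509.0, 346.0, 59.0]]
-0.0779482424764051 [520.68141734 347.33898109  22.81919818] [ 8.46461620e-01  5.57049761e-01 -2.00307924e-01 -1.70393524e-06
 -8.13429482e-01 -2.11869501e+00]
```

View pics/s2.png

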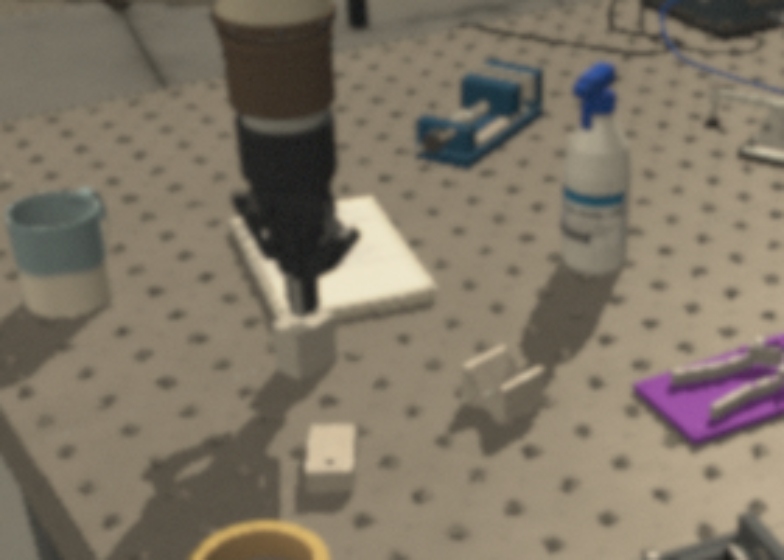

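The fingers have shut above the block, not round it. Depth in two pictures puts the real tips about 30 mm higher than the reported TCP z: 56 against 23 when shut, and 243 against 200+13 when open. I'll correct z by 30 mm from here on. First reopen, then go down in steps watching the force.

arm_command(rows=[[[0,0,0],[0,0,0]],[[0,0,0],[0,0,0]],[[0,0,0],[0,0,0]],[[0,0,0],[0,0,0]],[[0,0,0],[0,0,0]]], grip=1)

```text
clock: 3.25
position: [520.7, 347.3, 22.8]
ee_rot: [-0.149, 0.989, -0.0, -0.0]
contact_force: [-0.0, -0.4, -0.4]
gripper_width: 72.6
grasp_force: 0.0
```

arm_command(rows=[[[0,0,0],[0,0,0]],[[0,0,0],[0,0,0]],[[0,0,0],[0,0,0]],[[0,0,0.02],[0,0,0]],[[0,0,0.04],[0,0,0]]])

```text
clock: 3.75
position: [520.7, 347.3, 12.4]
ee_rot: [-0.149, 0.989, 0.0, 0.0]
contact_force: [0.0, 0.7, -0.1]
gripper_width: 85.3
grasp_force: 0.0
```

arm_command(rows=[[[0,0,0.02],[0,0,0]],[[0,0,0.04],[0,0,0]],[[0,0,0.06],[0,0,0]],[[0,0,0.076],[0,0,0]],[[0,0,0.076],[0,0,0]]])

```text
clock: 4.25
position: [520.3, 346.9, -7.1]
ee_rot: [-0.149, 0.989, -0.0, -0.001]
contact_force: [-0.5, -0.3, -0.3]
gripper_width: 85.4
grasp_force: 0.0
```

```bash
python3 - <<'E'
from h import *
im,d=arm.get_image("wrist");P=cloud("wrist",d)
Q=P[150:,100:540].reshape(-1,3);Q=Q[(np.hypot(Q[:,0]-520,Q[:,1]-348)<70)]
t=np.array([np.cos(np.radians(107.3)),np.sin(np.radians(107.3))])
a=(Q[:,:2]-[520.3,347.9])@t
for sgn in(-1,1):
    m=(a*sgn>30)&(a*sgn<60)&(Q[:,2]>17);print(sgn,np.sort(Q[m][:,2])[:200:20].round(0),Q[m][np.argsort(Q[m][:,2])[:3]].round(0).tolist())
m=(np.abs(a)<25)&(np.abs(Q[:,2]-45)<4);print(Q[m].mean(0),m.sum())
s=arm.read_state();print(s["gripper_width"],s["position"],s["contact_force"],s["clock"])
E
```

```text
-1 [35. 37. 38. 39. 39. 40. 40. 41. 42. 42.] [[529.0, 303.0, 35.0], [539.0, 307.0, 36.0], [540.0, 307.0, 36.0]]
1 [35. 37. 38. 39. 39. 40. 40. 41. 41. 42.] [[503.0, 386.0, 35.0], [503.0, 385.0, 35.0], [509.0, 387.0, 36.0]]
[517.91767787 348.74215539  45.12833803] 5384
85.50015723709895 [520.61047886 347.12531731  -6.63397923] [ 0.93857988  0.47944944 -0.45767286] 4.3
```

arm_command(rows=[[[0,0,0],[0,0,0]],[[0,0,0],[0,0,0]],[[0,0,0],[0,0,0]],[[0,0,0],[0,0,0]],[[0,0,0],[0,0,0]]], grip=0)

```text
clock: 4.8
position: [521.1, 347.8, -5.7]
ee_rot: [-0.149, 0.989, 0.0, 0.001]
contact_force: [-0.6, 0.7, 1.5]
gripper_width: 29.0
grasp_force: 59.9
```

arm_command(rows=[[[0,0,0],[0,0,0]],[[0,0,0],[0,0,0]]])

```text
clock: 5.0
position: [521.1, 347.8, -5.6]
ee_rot: [-0.149, 0.989, 0.0, 0.001]
contact_force: [-0.3, 1.4, 3.3]
gripper_width: 29.1
grasp_force: 60.0
```

```bash
python3 - <<'E'
from h import *
im,d=arm.get_image("wrist");P=cloud("wrist",d)
Q=P[150:,100:540].reshape(-1,3);Q=Q[(np.hypot(Q[:,0]-520,Q[:,1]-348)<50)]
t=np.array([np.cos(np.radians(107.3)),np.sin(np.radians(107.3))])
a=(Q[:,:2]-[520.3,347.5])@t
for sgn in(-1,1):
    m=(a*sgn>18)&(a*sgn<40)&(Q[:,2]>12);print(sgn,np.sort(Q[m][:,2])[:200:20].round(0))
s=arm.read_state();print(s["gripper_width"],s["position"],s["contact_force"],s["clock"])
plan([520,347.5,95],107.3)
E
```

```text
-1 [28. 31. 32. 33. 35. 36. 37. 38. 39. 40.]
1 [28. 32. 34. 35. 37. 38. 39. 41. 42. 43.]
28.88981765793369 [521.11125228 347.77805079  -5.66450613] [-0.89467918  1.26820211  3.43635989] 5.05
shift [ 0.0041  0.0005 -0.4027] turn [ 0.0002  0.0004 -0.001 ] ydelta 0.18 pos [521.1 347.8  -5.7] t 5.05
```

arm_command(rows=[[[0,0,-0.06],[0,0,0]],[[0,0,-0.18],[0,0,0]],[[0,0,-0.3],[0,0,0]],[[0,0,-0.38],[0,0,0]],[[0,0,-0.38],[0,0,0]]])

```text
clock: 5.55
position: [521.8, 348.2, 91.2]
ee_rot: [-0.149, 0.989, 0.001, 0.002]
contact_force: [0.1, -0.2, -2.6]
gripper_width: 28.8
grasp_force: 59.5
```

```bash
python3 - <<'E'
from h import *
plan([502,160,88],95);plan([483.5,-41.8,65],79.8);s=arm.read_state();print(s["gripper_width"],s["contact_force"])
E
```

```text
shift [ 0.2972 -0.6963  0.0098] turn [0.0009 0.0013 0.0672] ydelta -12.1 pos [521.8 348.2  91.2] t 5.55
shift [ 0.6057 -1.4463  0.0987] turn [0.0011 0.0012 0.1517] ydelta -27.3 pos [521.8 348.2  91.2] t 5.55
28.82629332221762 [ 0.14849526 -0.22201155 -2.57154197]
```

arm_command(rows=[[[0.06,-0.14,0],[0,0,0.015]],[[0.12,-0.28,0],[0,0,0.03]],[[0.18,-0.42,0],[0,0,0.045]],[[0.24,-0.56,0],[0,0,0.06]],[[0.3,-0.7,0],[0,0,0.067]]])

```text
clock: 6.05
position: [498.5, 155.7, 86.5]
ee_rot: [-0.043, 0.999, -0.001, -0.002]
contact_force: [1.2, -0.2, -2.0]
gripper_width: 28.7
grasp_force: 59.7
```

```bash
python3 - <<'E'
from h import *
plan([483.5,-41.8,65],79.8)
E
```

```text
shift [ 0.1274 -0.7816  0.0877] turn [-0.0007 -0.0013  0.0841] ydelta -15.14 pos [498.5 155.7  86.5] t 6.05
```

arm_command(rows=[[[0.03,-0.18,0.02],[0,0,0.02]],[[0.06,-0.36,0.04],[0,0,0.04]],[[0.09,-0.54,0.06],[0,0,0.06]],[[0.12,-0.7,0.08],[0,0,0.08]],[[0.127,-0.78,0.087],[0,0,0.084]]])

```text
clock: 6.55
position: [482.3, -42.1, 64.4]
ee_rot: [0.09, 0.996, -0.001, -0.003]
contact_force: [-0.3, 0.4, -1.7]
gripper_width: 29.1
grasp_force: 59.8
```

arm_command(rows=[[[0,0,0],[0,0,0]],[[0,0,0],[0,0,0]]])

```text
clock: 6.75
position: [484.9, -39.5, 65.7]
ee_rot: [0.089, 0.996, -0.0, -0.001]
contact_force: [-0.6, -0.2, -2.2]
gripper_width: 28.8
grasp_force: 59.8
```

```bash
python3 - <<'E'
from h import *
im,d=arm.get_image("wrist");P=cloud("wrist",d);np.save("w4.npy",P);cv2.imwrite("pics/w4.png",im)
plan([483.5,-41.8,65],79.8)
E
```

```text
shift [ 0.0054 -0.0131  0.0042] turn [-0.0001 -0.0005  0.0007] ydelta -0.12 pos [485.4 -38.8  66.1] t 6.8
```

View pics/w4.png

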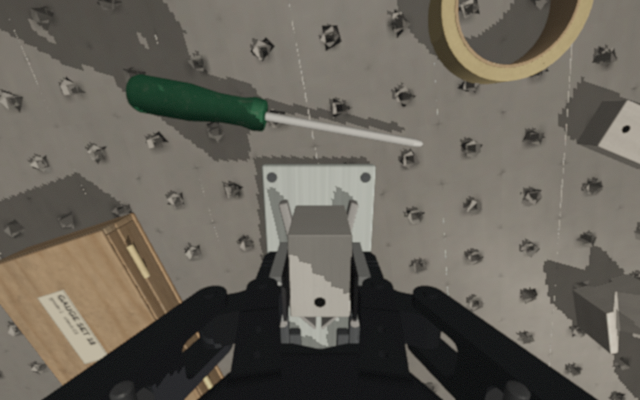

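Picture: block held between fingers at (320,265), hovering over the entry of the grey nest, whose entry edge runs from (264,166) to (375,166). Next I'll measure block against nest in this one frame.

```bash
cat > m.py <<'E'
from h import *
P=np.load("w4.npy")
def line(f,pts):  # fit
    v=cv2.fitLine(pts.astype(np.float32),cv2.DIST_HUBER,0,.01,.01).ravel();return v
L=[];Rr=[]
for r in range(175,232,2):
    w=np.where(np.abs(P[r,230:410,2]-8)<4)[0]+230
    L.append(P[r,w.min(),:2]);Rr.append(P[r,w.max(),:2])
E=[]
for c in range(272,368,4):
    w=np.where(np.abs(P[140:220,c,2]-8)<4)[0]+140;E.append(P[w.min(),c,:2])
L,Rr,E=map(np.array,(L,Rr,E))
l,r,e=line(0,L),line(0,Rr),line(0,E)
for n,a in(("L",l),("R",r),("E",e)):print(n,np.degrees(np.arctan2(a[1],a[0])).round(2),a[2:])
al=np.radians(-10.2);d=np.array([np.cos(al),np.sin(al)]);n=np.array([-d[1],d[0]])
for al in(-10.2,):
    ll,rr=np.median(L@n),np.median(Rr@n);print("lat edges",ll,rr,"centre",(ll+rr)/2,"width",ll-rr,"entry x",np.median(E@d))
print("from first: lat",np.array([562.64,-56.02])@n,"entry",np.array([562.64,-56.02])@d-115)
m=(P[...,2]>110)&(P[...,2]<121);m[:, :280]=0;m[:,360:]=0;m[:200]=0;m[322:]=0
k,lab=cv2.connectedComponents(m.astype(np.uint8));i=1+np.argmax([(lab==j).sum() for j in range(1,k)]);Q=P[lab==i]
rc=cv2.minAreaRect(Q[:,:2].astype(np.float32));print("block",rc,np.median(Q[:,2]),"lat",np.array(rc[0])@n,"x",np.array(rc[0])@d)
b=Q[:,:2]@n;print("lat pct",np.percentile(b,[1,50,99]))
E
python3 m.py
```

```text
L -9.77 [478.80347 -86.24799]
R -10.38 [484.90414     4.7770486]
E 79.65 [449.05728 -41.29635]
lat edges -0.11463227859133529 90.54247158037448 centre 45.213919650891576 width -90.65710385896581 entry x 449.20787080207003
from first: lat 44.500320334973416 entry 448.66810402051726
block ((485.287109375, -40.019927978515625), (38.60755157470703, 46.26397705078125), 80.39093780517578) 116.51651531251903 lat 46.54950439641263 x 484.70436020464797
lat pct [29.92959539 46.4149726  62.76507299]
```

arm_command(rows=[[[0,-0.006,0.06],[0,0,0]],[[0,-0.006,0.12],[0,0,0]],[[0,-0.006,0.18],[0,0,0]],[[0,-0.006,0.225],[0,0,0]],[[0,-0.006,0.225],[0,0,0]]])

```text
clock: 7.3
position: [484.5, -39.9, 9.2]
ee_rot: [0.087, 0.996, -0.001, -0.002]
contact_force: [-0.6, -0.3, -2.7]
gripper_width: 28.7
grasp_force: 59.8
```

arm_command(rows=[[[0,0,0.004],[0,0,0]],[[0,0,0.008],[0,0,0]],[[0,0,0.012],[0,0,0]],[[0,0,0.016],[0,0,0]],[[0,0,0.018],[0,0,0]]])

```text
clock: 7.8
position: [485.9, -40.6, 6.5]
ee_rot: [0.088, 0.996, 0.0, 0.0]
contact_force: [-0.4, 0.7, -2.3]
gripper_width: 28.7
grasp_force: 59.8
```

arm_command(rows=[[[0,0,0.002],[0,0,0]],[[0,0,0.004],[0,0,0]],[[0,0,0.006],[0,0,0]]])

```text
clock: 8.1
position: [485.7, -40.6, 4.8]
ee_rot: [0.088, 0.996, -0.0, 0.0]
contact_force: [0.6, -0.3, -1.8]
gripper_width: 28.9
grasp_force: 59.8
```

arm_command(rows=[[[0,0,0.002],[0,0,0]],[[0,0,0.004],[0,0,0]],[[0,0,0.006],[0,0,0]]])

```text
clock: 8.4
position: [485.7, -40.5, 3.2]
ee_rot: [0.088, 0.996, -0.0, -0.0]
contact_force: [-0.4, 0.4, -2.4]
gripper_width: 28.9
grasp_force: 59.8
```

arm_command(rows=[[[0,0,0.002],[0,0,0]],[[0,0,0.004],[0,0,0]]])

```text
clock: 8.6
position: [485.7, -40.5, 2.3]
ee_rot: [0.088, 0.996, -0.0, -0.0]
contact_force: [-1.7, 0.5, 3.3]
gripper_width: 28.5
grasp_force: 60.5
```

arm_command(rows=[[[-0.01,0,-0.001],[0,0,0]],[[-0.022,0,-0.001],[0,0,0]],[[-0.034,0,-0.001],[0,0,0]],[[-0.046,0,-0.001],[0,0,0]],[[-0.058,0,-0.001],[0,0,0]]])

```text
clock: 9.1
position: [500.4, -43.2, 2.5]
ee_rot: [0.088, 0.996, -0.0, 0.0]
contact_force: [-0.2, 0.6, -2.5]
gripper_width: 28.9
grasp_force: 59.9
```

arm_command(rows=[[[-0.01,0,0],[0,0,0]],[[-0.02,0,0],[0,0,0]],[[-0.03,0,0],[0,0,0]],[[-0.04,0,0],[0,0,0]],[[-0.05,0,0],[0,0,0]]])

```text
clock: 9.6
position: [512.5, -45.3, 2.5]
ee_rot: [0.088, 0.996, -0.0, -0.0]
contact_force: [0.0, 0.3, -1.9]
gripper_width: 28.7
grasp_force: 59.9
```

arm_command(rows=[[[-0.01,0,0],[0,0,0]],[[-0.02,0,0],[0,0,0]],[[-0.03,0,0],[0,0,0]],[[-0.04,0,0],[0,0,0]],[[-0.05,0,0],[0,0,0]]])

```text
clock: 10.1
position: [524.8, -47.5, 2.5]
ee_rot: [0.088, 0.996, 0.0, -0.0]
contact_force: [0.3, -0.3, -1.6]
gripper_width: 28.8
grasp_force: 59.9
```

arm_command(rows=[[[-0.01,0,0],[0,0,0]],[[-0.02,0,0],[0,0,0]],[[-0.03,0,0],[0,0,0]]])

```text
clock: 10.4
position: [532.2, -48.8, 2.5]
ee_rot: [0.088, 0.996, -0.0, -0.0]
contact_force: [0.1, -0.5, -2.6]
gripper_width: 28.8
grasp_force: 59.9
```

arm_command(rows=[[[-0.01,0,0],[0,0,0]],[[-0.02,0,0],[0,0,0]]])

```text
clock: 10.6
position: [537.1, -49.7, 2.5]
ee_rot: [0.088, 0.996, -0.0, -0.0]
contact_force: [-0.6, -0.3, -2.1]
gripper_width: 29.1
grasp_force: 59.9
```

arm_command(rows=[[[-0.008,0,0],[0,0,0]],[[-0.016,0,0],[0,0,0]],[[-0.024,0,0],[0,0,0]]])

```text
clock: 10.9
position: [543.0, -50.7, 2.5]
ee_rot: [0.088, 0.996, -0.0, -0.0]
contact_force: [-0.1, -0.4, -1.4]
gripper_width: 28.9
grasp_force: 59.9
```

arm_command(rows=[[[-0.008,0,0],[0,0,0]],[[-0.016,0,0],[0,0,0]],[[-0.024,0,0],[0,0,0]]])

```text
clock: 11.2
position: [548.9, -51.7, 2.5]
ee_rot: [0.088, 0.996, 0.0, 0.0]
contact_force: [-0.1, 0.4, -1.2]
gripper_width: 28.6
grasp_force: 59.9
```

arm_command(rows=[[[-0.008,0,0],[0,0,0]],[[-0.016,0,0],[0,0,0]],[[-0.024,0,0],[0,0,0]]])

```text
clock: 11.5
position: [553.6, -52.9, 2.4]
ee_rot: [0.088, 0.996, -0.0, -0.001]
contact_force: [-5.1, 3.2, 4.3]
gripper_width: 28.8
grasp_force: 60.5
```

arm_command(rows=[[[-0.008,0,0],[0,0,0]],[[-0.016,0,0],[0,0,0]],[[-0.024,0,0],[0,0,0]]])

```text
clock: 11.8
position: [556.0, -54.1, 2.5]
ee_rot: [0.088, 0.996, -0.001, -0.005]
contact_force: [-9.9, 2.1, 8.0]
gripper_width: 28.9
grasp_force: 61.1
```

arm_command(rows=[[[0,0,-0.002],[0,0,0]],[[-0.004,0,-0.003],[0,0,0]],[[-0.008,0,-0.003],[0,0,0]]])

```text
clock: 12.1
position: [558.6, -54.5, 2.5]
ee_rot: [0.088, 0.996, -0.001, -0.004]
contact_force: [-6.2, 1.9, 2.0]
gripper_width: 28.3
grasp_force: 60.1
```

```bash
python3 - <<'E'
from h import *
plan([556,-54.1,2.5],79.8);s=arm.read_state();print(s["contact_force"],s["wrist_torque"])
im,d=arm.get_image("wrist");P=cloud("wrist",d);np.save("w5.npy",P);cv2.imwrite("pics/w5.png",cv2.resize(im[120:380,200:440],None,fx=2.2,fy=2.2))
E
```

```text
shift [ 0.0105 -0.0004  0.0002] turn [-0.0006 -0.0025  0.0003] ydelta -0.06 pos [558.6 -54.5   2.5] t 12.1
[-6.24291218  1.89266051  2.04712448] [0.50099711 1.85246998 0.03035918]
```

View pics/w5.png

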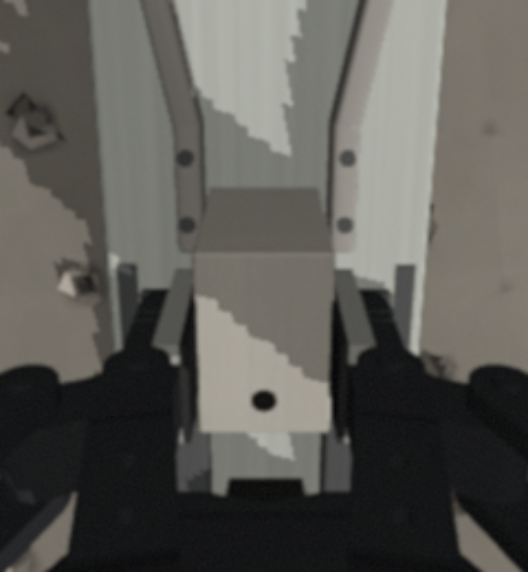

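The block is in the lane at (320,250 in the full frame), with the leaves starting to yield and the force back at 6 N. I carry on.

arm_command(rows=[[[-0.008,0,0],[0,0,0]],[[-0.016,0,0],[0,0,0]],[[-0.024,0,0],[0,0,0]],[[-0.032,0,0],[0,0,0]]])

```text
clock: 12.55
position: [570.0, -55.7, 2.9]
ee_rot: [0.088, 0.996, -0.0, -0.001]
contact_force: [-2.8, 1.0, -2.7]
gripper_width: 28.5
grasp_force: 59.8
```

arm_command(rows=[[[-0.008,0,0],[0,0,0]],[[-0.016,0,0],[0,0,0]],[[-0.024,0,0],[0,0,0]],[[-0.032,0,0],[0,0,0]]])

```text
clock: 12.95
position: [579.0, -57.0, 3.4]
ee_rot: [0.088, 0.996, 0.0, 0.001]
contact_force: [-1.0, -0.2, -1.6]
gripper_width: 28.9
grasp_force: 59.8
```

arm_command(rows=[[[-0.008,0,0],[0,0,0]],[[-0.016,0,0],[0,0,0]],[[-0.024,0,0],[0,0,0]],[[-0.032,0,0],[0,0,0]]])

```text
clock: 13.35
position: [586.3, -58.4, 3.2]
ee_rot: [0.088, 0.996, -0.0, 0.0]
contact_force: [-1.6, -0.4, -2.4]
gripper_width: 28.8
grasp_force: 59.8
```

arm_command(rows=[[[-0.008,0,0],[0,0,0]],[[-0.016,0,0],[0,0,0]],[[-0.024,0,0.001],[0,0,0]],[[-0.032,0,0.001],[0,0,0]],[[-0.04,0,0.001],[0,0,0]]])

```text
clock: 13.85
position: [596.1, -60.2, 3.0]
ee_rot: [0.088, 0.996, -0.0, -0.0]
contact_force: [-1.2, 0.5, -2.2]
gripper_width: 28.5
grasp_force: 59.8
```

arm_command(rows=[[[-0.004,0,0],[0,0,0]],[[-0.008,0,0],[0,0,0]],[[-0.012,0,0],[0,0,0]],[[-0.016,0,0],[0,0,0]]])

```text
clock: 14.25
position: [600.0, -60.8, 3.0]
ee_rot: [0.088, 0.996, -0.0, -0.0]
contact_force: [-1.9, 0.7, -1.8]
gripper_width: 29.1
grasp_force: 59.8
```

arm_command(rows=[[[-0.004,0,0],[0,0,0]],[[-0.008,0,0],[0,0,0]],[[-0.012,0,0],[0,0,0]]])

```text
clock: 14.55
position: [603.0, -61.4, 3.0]
ee_rot: [0.088, 0.996, -0.0, -0.0]
contact_force: [-2.2, -0.0, -1.7]
gripper_width: 28.6
grasp_force: 59.8
```

arm_command(rows=[[[-0.004,0,0],[0,0,0]],[[-0.008,0,0],[0,0,0]],[[-0.012,0,0],[0,0,0]]])

```text
clock: 14.85
position: [605.9, -61.9, 3.0]
ee_rot: [0.088, 0.996, -0.0, -0.0]
contact_force: [-1.2, -0.5, -1.8]
gripper_width: 28.9
grasp_force: 59.8
```

arm_command(rows=[[[-0.004,0,0],[0,0,0]],[[-0.008,0,0],[0,0,0]],[[-0.012,0,0],[0,0,0]]])

```text
clock: 15.15
position: [608.9, -62.4, 3.0]
ee_rot: [0.088, 0.996, -0.0, 0.0]
contact_force: [-1.4, -0.0, -1.9]
gripper_width: 29.0
grasp_force: 59.8
```

arm_command(rows=[[[-0.004,0,0],[0,0,0]],[[-0.008,0,0],[0,0,0]],[[-0.012,0,0],[0,0,0]]])

```text
clock: 15.45
position: [610.9, -62.9, 2.8]
ee_rot: [0.088, 0.996, -0.0, -0.001]
contact_force: [-4.0, 1.0, -1.2]
gripper_width: 28.6
grasp_force: 59.8
```

arm_command(rows=[[[-0.004,0,0],[0,0,0]],[[-0.008,0,0],[0,0,0]],[[-0.012,0,0],[0,0,0]],[[-0.016,0,0],[0,0,0]]])

```text
clock: 15.85
position: [613.7, -63.6, 2.6]
ee_rot: [0.088, 0.996, -0.0, -0.002]
contact_force: [-7.4, 2.4, 0.5]
gripper_width: 28.9
grasp_force: 59.9
```

arm_command(rows=[[[-0.004,0,-0.001],[0,0,0]],[[-0.008,0,-0.001],[0,0,0]],[[-0.012,0,-0.001],[0,0,0]]])

```text
clock: 16.15
position: [615.6, -64.0, 2.6]
ee_rot: [0.088, 0.996, -0.0, -0.003]
contact_force: [-8.1, 3.7, 0.9]
gripper_width: 28.7
grasp_force: 60.0
```

arm_command(rows=[[[0,0,0],[0,0,0]],[[0,0,0],[0,0,0]]])

```text
clock: 16.35
position: [615.7, -64.0, 2.6]
ee_rot: [0.088, 0.996, -0.0, -0.003]
contact_force: [-6.9, 3.2, 0.9]
gripper_width: 28.8
grasp_force: 60.0
```

arm_command(rows=[[[-0.004,0,0],[0,0,0]],[[-0.008,0,0],[0,0,0]],[[-0.012,0,0],[0,0,0]],[[-0.016,0,0],[0,0,0]],[[-0.016,0,0],[0,0,0]]])

```text
clock: 16.85
position: [618.7, -64.5, 2.6]
ee_rot: [0.088, 0.996, -0.0, -0.004]
contact_force: [-8.9, 3.3, 3.2]
gripper_width: 29.0
grasp_force: 60.2
```

arm_command(rows=[[[-0.004,0,0],[0,0,0]],[[-0.008,0,0],[0,0,0]],[[-0.008,0,0],[0,0,0]],[[-0.008,0,0],[0,0,0]]])

```text
clock: 17.25
position: [619.9, -64.8, 2.6]
ee_rot: [0.088, 0.996, -0.0, -0.005]
contact_force: [-11.7, 4.4, 4.1]
gripper_width: 28.6
grasp_force: 60.4
```

arm_command(rows=[[[-0.004,0,-0.001],[0,0,0]],[[-0.008,0,-0.002],[0,0,0]],[[-0.01,0,-0.002],[0,0,0]],[[-0.01,0,-0.002],[0,0,0]]])

```text
clock: 17.65
position: [621.3, -65.0, 2.7]
ee_rot: [0.088, 0.996, -0.0, -0.006]
contact_force: [-12.4, 6.1, 4.6]
gripper_width: 28.6
grasp_force: 60.4
```

```bash
python3 - <<'E'
from h import *
im,d=arm.get_image("wrist");cv2.imwrite("pics/w6.png",cv2.resize(im[120:340,200:440],None,fx=2.6,fy=2.6))
im,d=arm.get_image("side");print([(r["position"],r["score"]) for r in arm.spot_in("side","nest")])
cv2.imwrite("pics/side6.png",im)
E
```

```text
[([381.7, 175.2], 0.89), ([256.2, 174.5], 0.7)]
```

View pics/w6.png

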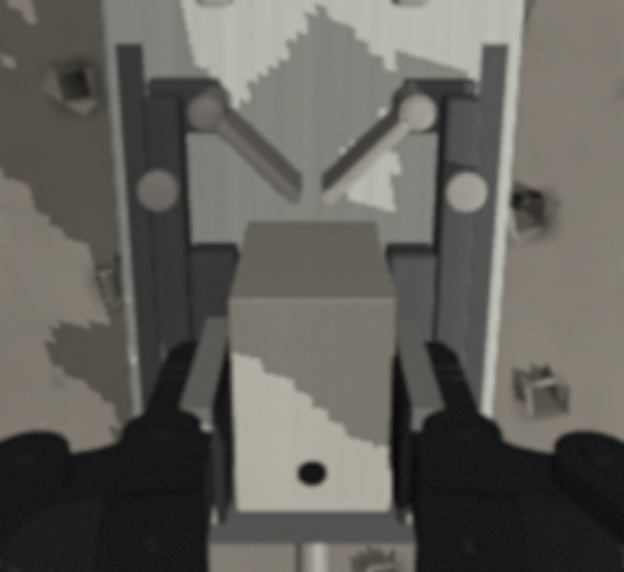

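Picture: both leaves are shut at 45° behind the block (tips at about (312,190) in the crop), with a gap of 7 mm or so. Ease back a little, then release.

arm_command(rows=[[[0.004,0,0],[0,0,0]],[[0.008,0,0],[0,0,0]],[[0.012,0,0],[0,0,0]],[[0.016,0,0],[0,0,0]],[[0.016,0,0],[0,0,0]]])

```text
clock: 18.3
position: [618.8, -64.5, 2.6]
ee_rot: [0.088, 0.996, -0.0, -0.004]
contact_force: [-9.7, 3.8, 0.8]
gripper_width: 28.5
grasp_force: 60.2
```

arm_command(rows=[[[0,0,0],[0,0,0]],[[0,0,0],[0,0,0]],[[0,0,0],[0,0,0]],[[0,0,0],[0,0,0]],[[0,0,0],[0,0,0]]], grip=0.8)

```text
clock: 18.8
position: [623.8, -65.0, 4.1]
ee_rot: [0.088, 0.996, 0.0, 0.001]
contact_force: [-1.0, 0.2, 0.2]
gripper_width: 68.4
grasp_force: 0.0
```

arm_command(rows=[[[0,0,0],[0,0,0]],[[0,0,-0.04],[0,0,0]],[[0,0,-0.12],[0,0,0]],[[0,0,-0.24],[0,0,0]],[[0,0,-0.36],[0,0,0]]])

```text
clock: 19.3
position: [623.0, -65.1, 95.2]
ee_rot: [0.088, 0.996, -0.0, -0.0]
contact_force: [0.2, 0.2, -0.1]
gripper_width: 68.2
grasp_force: 0.0
```

arm_command(rows=[[[0,0,0],[0,0,0]],[[0,0,0],[0,0,0]],[[0,0,0],[0,0,0]]])

```text
clock: 19.6
position: [622.3, -64.9, 93.1]
ee_rot: [0.088, 0.996, -0.0, -0.001]
contact_force: [-0.4, 0.2, -0.2]
gripper_width: 68.4
grasp_force: 0.0
```

```bash
python3 - <<'E'
from h import *
im,d=arm.get_image("wrist");cv2.imwrite("pics/w7.png",cv2.resize(im[130:330,220:420],None,fx=2.9,fy=2.9))
P=cloud("wrist",d);m=(np.abs(P[...,2]-53)<5)&(np.hypot(P[...,0]-615,P[...,1]+64)<45)
Q=P[m];print(cv2.minAreaRect(Q[:,:2].astype(np.float32)),np.median(Q[:,2]))
E
```

```text
((611.8277587890625, -64.72376251220703), (29.962427139282227, 45.419883728027344), 79.15776062011719) 52.43137979162353
```

View pics/w7.png

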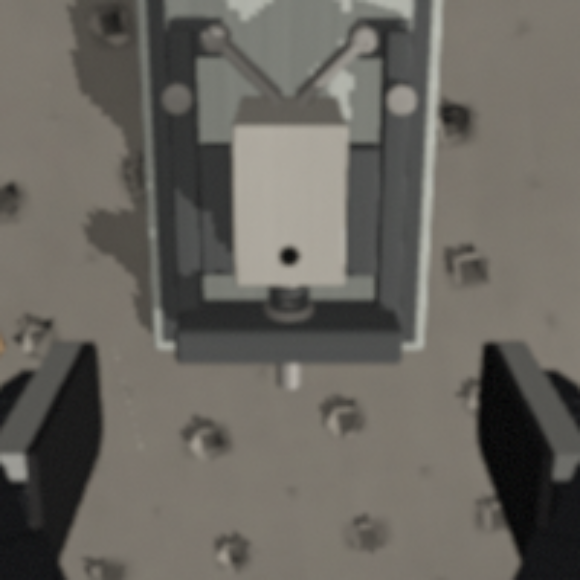

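Picture: the block at (290,205) stands in line, back against both shut leaves, with the pad against its front and the gripper clear. Handing in.

```bash
python3 -c "
from bench import arm
print(arm.job_done())"
```

```text
the job is handed in; nothing more can be done
None
```

The job is handed in (no verdict was returned): the tall block was released upright in the lane, and the last picture shows it held by the pad against both shut leaves.

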